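Pin a clamshell membrane holder shut

ROBOT

A 7-joint arm with a two-finger parallel gripper is mounted at the origin on a cart in front of the work surface, level with it; the furniture and walls round the work are solid. World frame = base frame: x ahead of the robot, y to its left, z up, the work surface at z = 0. Lengths are in mm, angles in rad, forces in N, time in s.
With the tool pointing down it reaches from about 425 to 925 mm from the base axis. Payload 6.8 kg.
Tool frame: the origin (TCP) lies at the very end of the fingers, on their centre line; the grasp point (between the pads) lies 19 mm behind it; x points along the fingers, z is the direction in which the jaws open and shut, and the axes are right-handed (so a half turn about x gives the same grasp; the last joint's range is limited). The gripper opens to 85 mm and grips with 20 to 120 N. Pads are 22 mm wide; open, the fingers measure 114 mm over their backs; the gripper's body (76 mm by 85 mm) begins 54 mm behind the grasp point. The pads swing forward as they close: fully open they stand 13 mm farther back than shut.
Start: joints at [-1.445, 0.477, 0.022, 1.555, -0.011, 1.109, -0.083], TCP at [156.376, 656.653, 231.308] pointing down, gripper open.
Joint ranges: [-2.96, 2.96], [-0.34, 2.1], [-1.41, 1.46], [0.24, 2.44], [-1.37, 4.51], [0.17, 1.92], [-2.96, 2.96]. Speed limits (rad/s): [2.39, 2.39, 3.14, 3.14, 3.14, 3.14, 3.14].

INTERFACE

Orientations are given as a rotation vector (axis times angle).
In Python, from station import env gives the robot as it stands. Calls block until the motion is done:
- env.movep(position, orientation): joint-space move of the TCP to a pose.
- env.servo_line(position, velocity=150, ori=None): straight line of the TCP; ori=None keeps the orientation; velocity is the mean speed in mm/s.
- env.set_joints(angles): joint-space move.
- env.set_gripper(opening): finger opening in mm; the grip force is fixed at half the most; returns when the fingers have stopped.
- env.dwell(seconds).
- env.ik(position, orientation): joint angles nearest the present ones, or None.
- env.grab_frame(name): name is "side" or "top"; returns the picture (400x640x3 uint8, blue, green, red); there is no depth.
- env.camera_params(name): a dict with "fov_y" (degrees; the focal length in pixels is half the picture's height over the tangent of half this angle, whatever the lens; pixels are square), "cx", "cy" (the principal point, pixels), "cam_to_world" (4x4, takes a point from camera to world coordinates). Camera axes: x right, y down, z forward; pixel columns grow to the right and rows downward; lengths in mm; the calibration is good to about 2 mm. A picture is of the moment at which its call begins. camera_params takes no time and is no camera call.
A pose or a line that the arm cannot do raises env.IKError and nothing moves.
- env.hand_in(): hands the job in, once; it reports no verdict.
Readings, each from a call of its own:
- env.read_clock(): time.
- env.read_joint_pos(): joint angles.
- env.read_qd(): joint speeds.
- env.read_tau(): joint torques, N m.
- env.read_position(): TCP position.
- env.read_tool_rot(): TCP orientation.
- env.read_force(): force on the tool from outside, world axes, zero at the start.
- env.read_moment(): the same for the moment, N m.
- env.read_opening(): finger opening in mm.
Only numpy, scipy, OpenCV 4.12 (cv2) and the standard library are available. Lean on these libraries where they do the work, as an engineer would, in place of code of your own. Each camera call takes 0.05 s, during which the arm holds its last target.

TASK

Swing the blue upper half of the membrane holder shut onto its lower half, without slamming it. Then take the red-headed locking pin from its grey stand and push it down through the aligned holes at the front of both halves until its collar sits on the blue half and the halves are pressed fully shut against the springy gasket. Finish while holding: keep the pin gripped and pressed down, do not let go, and leave the bottles and the beaker standing where they are.

Things in the scene. Friction and masses are not known exactly. Their poses are not given: they have to be found in the camera images.
- jig: aluminium lower half of the holder, white filter disc and rubber gasket on top, fixed to the bench. Origin: middle of its underside, on the bench; x points from the pin-hole lug to the hinge, y along the hinge, z up (turned about z only). Block x -55 to +65 mm, y -55 to +55 mm, top at z 34 mm; lug 42 mm wide from x -54 to -96 mm, same top height
- jig_hole (a point): centre of the mouth of the hole in the lower half's lug, level with its top face: jig x = -75 mm, y = 0, z = 34 mm. The hole is 12.5 mm in diameter with a 2.5 mm chamfer and goes right through
- jig_hinge (a point): middle of the hinge axis: jig x = +60 mm, y = 0, z = 36 mm; the axis runs along jig y. The blue leaf on it is a plate 12 mm thick, 106 mm wide, from 8 to 116 mm from the axis, then a 42 mm wide lug from 114 to 156 mm; its outer face (the upper one when shut) lies 11 mm above the axis when shut
- leaf (a joint): hinge angle of the blue upper half, rad: 0 = fully shut (flat, reaching from the hinge to jig -x), grows as it swings up, 1.57 = upright, limit 1.9. Stiff: the leaf stays where it is left (1 to 4 N at the free end moves it). Below 0.06 the gasket pushes it up; let go, it rests near 0.04; about 7 N down at its hole keeps it at 0
- leaf_hole (a point): centre of the mouth of the leaf's pin hole, on its outer face: 135 mm from the hinge axis along the leaf, 11 mm above the axis when shut. 12.5 mm in diameter, chamfered 2.5 mm, right through. With the leaf shut it lies straight above jig_hole, 47 mm over the bench
- pin_stand: grey plastic stand fixed to the bench, 64 x 64 mm foot, 50 x 50 mm block, 45 mm high, with an upright hole 14 mm wide in which the pin waits. Origin at the middle of its underside. It stands either left or right of the holder
- pin: locking pin, upright in the stand, loose, 50 to 100 g, 82 mm tall. Origin at the centre of its lower end, z up its axis. Steel shaft 10 mm in diameter from z = 0 to 40 mm, lowest 8 mm tapered to 5 mm; steel collar 30 mm in diameter from z = 40 to 46 mm; red round grip 16 mm in diameter from z = 46 to 82 mm
- pin_collar (a point): centre of the underside of the pin's collar, on its axis, 40 mm above its lower end; the collar rests on the stand's top at the start
- white_bottle: white bottle with a green cap, loose bystander, 48 mm in diameter, 100 mm tall; origin at the centre of its underside
- brown_dropper: small brown bottle with a black cap, loose bystander, 29 mm in diameter, 78 mm tall; origin at the centre of its underside
- beaker_1: plastic beaker, loose bystander, 72 mm in diameter, 90 mm tall; origin at the centre of its underside
There are look-alikes about, which are no part of the job. Leave any turquoise look-alike of the pin alone.

How it is judged:
By the outcome, as a careful person would: the job done as asked, in the order asked, and still so for the second after the job is handed in, while the arm keeps its last pose, push and grip.
It also fails if it takes over 64 s, if anything falls off the work surface, if the arm or the gripper's body presses on something with over 40 N, if the wrist force passes 120 N, or if a joint passes its speed limit or range.

## Working session

There is one attempt and no reset: what is moved stays moved. The work goes in short steps, each a Python script; the robot and the scene stay as the last script left them, time stands still between calls to the robot, and variables do not carry over. Pictures are saved under pics/ and viewed, and the job is handed in when it is done.

```bash
ls -la; mkdir -p pics; python3 - <<'E'
from station import env
import cv2, numpy as np
print(env.read_clock())
for n in ("side","top"):
    f=env.grab_frame(n); cv2.imwrite(f"pics/{n}0.png",f)
    p=env.camera_params(n); print(n,p["fov_y"],p["cx"],p["cy"]); print(np.round(p["cam_to_world"],4).tolist())
    print([k for k in p])
print(env.read_clock(), env.read_tool_rot(), env.read_position(), env.read_opening())
E
```

```text
total 12
drwxr-xr-x  3 agent agent 4096 Dec  6 08:09 .
drwxr-xr-x 23 root  root  4096 Dec  6 08:09 ..
drwxr-xr-x  2 agent agent 4096 Dec  6 08:09 pics
0.0
side 50.095741961088706 325.55113966323 200.82196302892152
[[0.941, -0.1264, 0.3138, 234.5278], [-0.3381, -0.3857, 0.8585, -833.3364], [0.0125, -0.9139, -0.4056, 458.9752], [0.0, 0.0, 0.0, 1.0]]
['fov_y', 'cx', 'cy', 'cam_to_world']
top 42.6888241003144 311.5887288816899 196.1716621936057
[[0.0159, -0.9969, 0.0771, 413.2831], [-0.9998, -0.0168, -0.0109, -16.0556], [0.0122, -0.0769, -0.997, 1388.4819], [0.0, 0.0, 0.0, 1.0]]
['fov_y', 'cx', 'cy', 'cam_to_world']
0.1 [-1.03640803  1.31200663  1.03453532] [156.25399569 656.10361183 230.42251783] 85.43449877712416
```

View pics/side0.png

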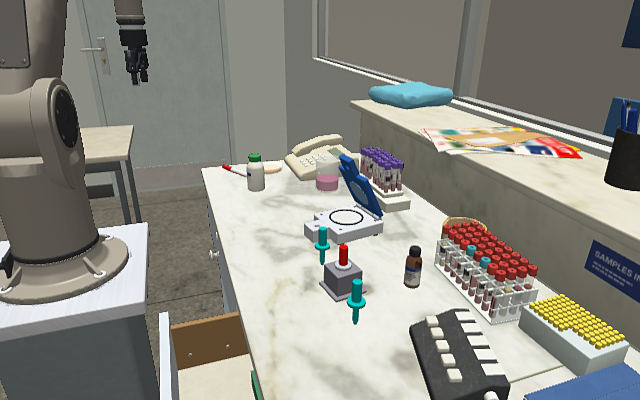

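View pics/top0.png

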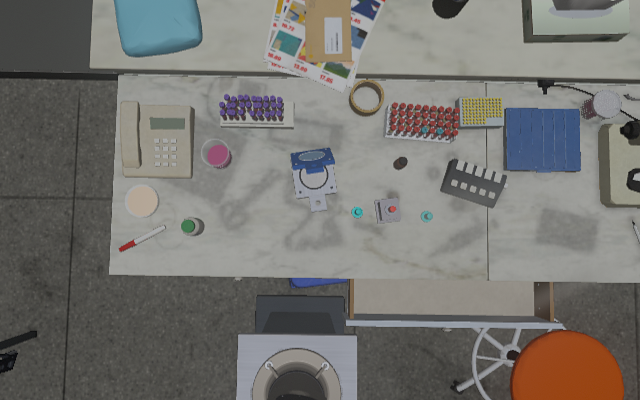

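```bash
cat > h.py <<'E'
import cv2, numpy as np
from station import env
def cam(n):
    p=env.camera_params(n); f=200/np.tan(np.radians(p["fov_y"]/2)); return f,p["cx"],p["cy"],np.array(p["cam_to_world"])
def ray(n,u,v):
    f,cx,cy,T=cam(n); d=T[:3,:3]@np.array([(u-cx)/f,(v-cy)/f,1.]); return T[:3,3],d/np.linalg.norm(d)
def onz(n,u,v,z):
    o,d=ray(n,u,v); return o+d*(z-o[2])/d[2]
def proj(n,P):
    f,cx,cy,T=cam(n); q=T[:3,:3].T@(np.array(P,float)-T[:3,3]); return np.array([cx+f*q[0]/q[2],cy+f*q[1]/q[2]])
def tri(a,b):
    (o1,d1),(o2,d2)=ray(*a),ray(*b)
    s=np.linalg.lstsq(np.stack([d1,-d2],1),o2-o1,rcond=None)[0]
    p,q=o1+s[0]*d1,o2+s[1]*d2; return (p+q)/2,np.linalg.norm(p-q)
def crop(img,x0,y0,x1,y1,k,out):
    c=cv2.resize(img[y0:y1,x0:x1],None,fx=k,fy=k,interpolation=cv2.INTER_CUBIC); cv2.imwrite(out,c)
E
python3 - <<'E'
from h import *
s=cv2.imread("pics/side0.png"); t=cv2.imread("pics/top0.png")
crop(s,290,140,440,330,3,"pics/s0c.png"); crop(t,280,135,440,235,5,"pics/t0c.png")
E
```

```text
(no output)
```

View pics/s0c.png

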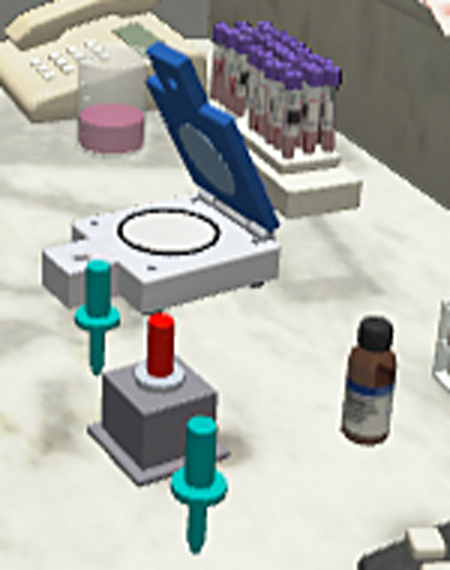

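View pics/t0c.png

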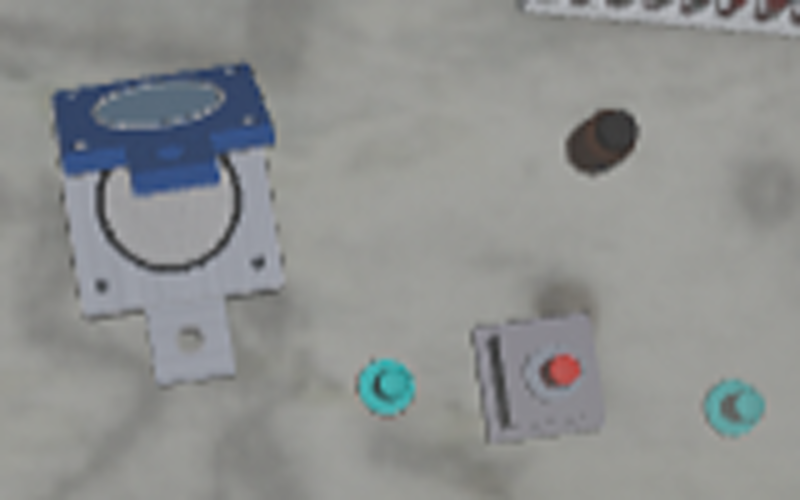

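```bash
python3 - <<'E'
from h import *
s=cv2.imread("pics/side0.png"); t=cv2.imread("pics/top0.png")
def sub(img,pts,w=3):
    g=cv2.cvtColor(img,cv2.COLOR_BGR2GRAY)
    p=np.array(pts,np.float32).reshape(-1,1,2)
    return cv2.cornerSubPix(g,p.copy(),(w,w),(-1,-1),(3,50,.01)).reshape(-1,2)
cv=lambda x,y,x0,y0,k:((x+.5)/k+x0-.5,(y+.5)/k+y0-.5)
tp=[cv(*c,280,135,5) for c in [(158,384),(235,374),(85,318),(283,289)]]
sp=[cv(*c,290,140,3) for c in [(43,253),(73,275),(148,280),(278,250)]]
print(np.round(tp,1).tolist(),np.round(sub(t,tp),1).tolist()); print(np.round(sp,1).tolist(),np.round(sub(s,sp),1).tolist())
for p in tp: print("top",np.round(onz("top",*p,34),1))
for p in sp: print("side",np.round(onz("side",*p,34),1))
crop(s,300,215,350,265,12,"pics/s0l.png"); crop(t,290,140,345,215,8,"pics/t0l.png")
crop(s,335,145,395,225,7,"pics/s0b.png")
for n,im in(("side",s),("top",t)):
    h=cv2.cvtColor(im,cv2.COLOR_BGR2HSV)
    m=((h[...,0]<8)|(h[...,0]>172))&(h[...,1]>150)&(h[...,2]>110)
    m=m.astype(np.uint8); k,l,st,c=cv2.connectedComponentsWithStats(m)
    for i in range(1,k):
        if 325<c[i,0]<410 and st[i,4]>5: print(n,"red",st[i],c[i])
    m=((h[...,0]>82)&(h[...,0]<96)&(h[...,1]>110)).astype(np.uint8); k,l,st,c=cv2.connectedComponentsWithStats(m)
    for i in range(1,k):
        if st[i,4]>15: print(n,"turq",st[i],c[i])
E
```

```text
[[311.2, 211.4], [326.6, 209.4], [296.6, 198.2], [336.2, 192.4]] [[312.6000061035156, 211.3000030517578], [326.29998779296875, 209.39999389648438], [295.20001220703125, 197.1999969482422], [334.79998779296875, 192.10000610351562]]
[[304.0, 224.0], [314.0, 231.3], [339.0, 233.0], [382.3, 223.0]] [[303.6000061035156, 223.1999969482422], [312.6000061035156, 231.0], [337.5, 234.0], [381.1000061035156, 220.5]]
top [477.6 -30.5  34. ]
top [483.5 -71.3  34. ]
top [512.    8.7  34. ]
top [529.2 -96.2  34. ]
side [476.6 -36.5  34. ]
side [486.6 -75.5  34. ]
side [533.9 -99.1  34. ]
side [641.4 -86.1  34. ]
side red [340 244   8  22 150] [343.27333333 254.68666667]
side turq [442 130  16   4  45] [449.28888889 131.8       ]
side turq [315 227  15  38 296] [322.13513514 243.35810811]
side turq [466 245  10  11  81] [470.41975309 249.80246914]
side turq [480 257  11  12  92] [484.41304348 262.        ]
side turq [347 278  19  46 456] [355.93859649 298.5745614 ]
top red [392 207   4   3   6] [393.66666667 207.83333333]
top turq [277  31  21  20 162] [285.52469136  39.32716049]
top turq [422 127   5   6  21] [423.85714286 129.71428571]
top turq [437 129   6   5  26] [439.5 131. ]
top turq [352 207  11  11  84] [356.94047619 211.95238095]
```

View pics/s0l.png

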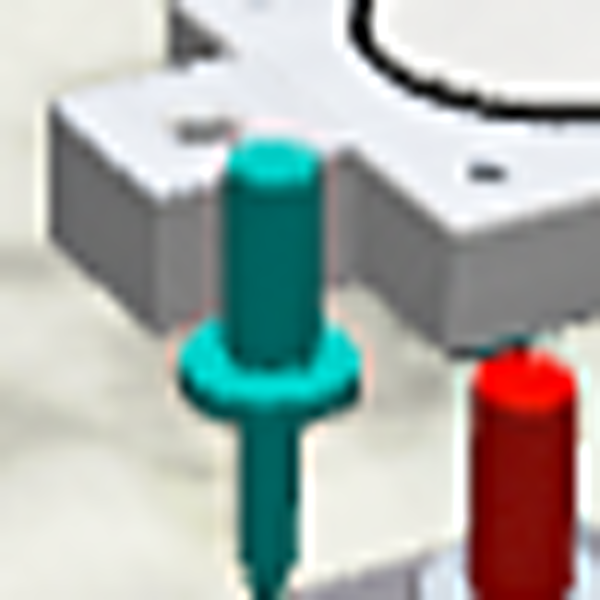

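View pics/t0l.png

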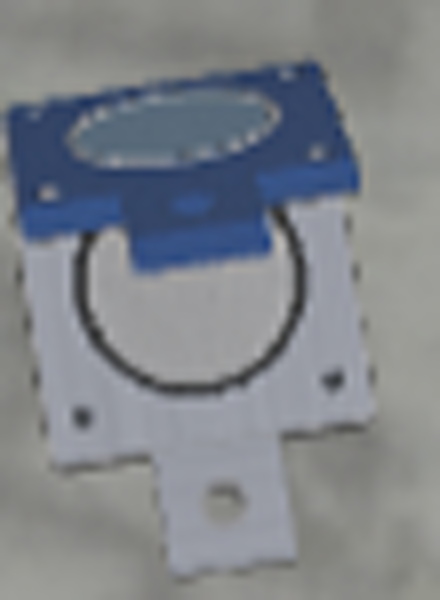

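View pics/s0b.png

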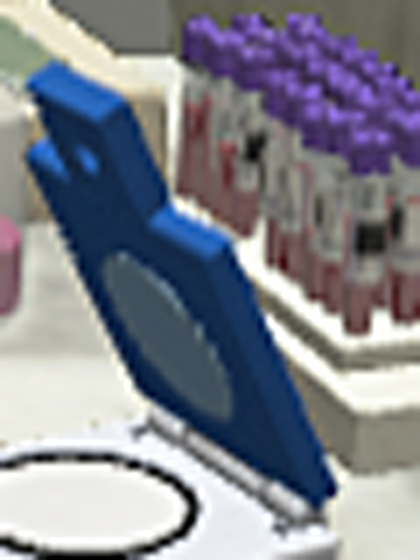

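```bash
cat >> h.py <<'E'
def uc(x,y,x0,y0,k): return ((x+.5)/k+x0-.5,(y+.5)/k+y0-.5)
E
python3 - <<'E'
from h import *
r=lambda x:np.round(x,1)
T=lambda x,y:uc(x,y,290,140,8); T5=lambda x,y:uc(x,y,280,135,5)
S=lambda x,y:uc(x,y,300,215,12); S3=lambda x,y:uc(x,y,290,140,3); S7=lambda x,y:uc(x,y,335,145,7)
print("hole top",r(onz("top",*T(225,502),34)),"side",r(onz("side",*S(202,128),34)),"tri",tri(("top",*T(225,502)),("side",*S(202,128))))
print("lug corners tri",[tri(("top",*a),("side",*b)) for a,b in ((T(173,575),S(52,105)),(T(297,558),S(160,195)),(T(370,420),S(455,233)))])
print("pin top",tri(("top",*T5(563,370)),("side",*S(523,387))))
print("collar ctr top z51",r(onz("top",*T5(549,374),51)), "side", r(onz("side",*S3(160,375),51)))
print("stand top corners z45? side", [r(onz("side",*S3(*c),45)) for c in ((103,372),(147,408),(216,391))])
print("turq1", tri(("top",*T5(393,382)),("side",*S(270,160))), "turq2",tri(("top",*T5(742,404)),("side",*S3(201,424))))
# jig rigid fit top
M=np.array([[-96,21],[-96,-21],[-55,55],[-55,-55],[-75,0]],float)
P=np.array([onz("top",*T(*c),34)[:2] for c in ((173,575),(297,558),(57,465),(370,422),(225,502))])
mc,pc=M.mean(0),P.mean(0); H=(M-mc).T@(P-pc); a=np.arctan2(H[0,1]-H[1,0],H[0,0]+H[1,1])
R=np.array([[np.cos(a),-np.sin(a)],[np.sin(a),np.cos(a)]]); t=pc-R@mc
print("yaw",np.degrees(a),"t",t, "res",r(P-(M@R.T+t)), "hole",R@[-75,0]+t,"hinge",R@[60,0]+t)
Ps=np.array([onz("side",*c,34)[:2] for c in (S(52,105),S(160,195),S(455,233))]);print("side-top",r(Ps-(M[[0,1,3]]@R.T+t)))
s=cv2.imread("pics/side0.png"); crop(s,335,145,375,185,14,"pics/s0e.png")
E
```

```text
hole top [502.  -47.4  34. ] side [500.3 -50.4  34. ] tri (array([501.73997676, -47.30282282,  32.28449706]), np.float64(0.6804858043693786))
lug corners tri [(array([477.79253488, -30.59892894,  32.68139049]), np.float64(0.5744228164350255)), (array([484.52180823, -71.72680804,  33.64671402]), np.float64(1.5365338736499268)), (array([531.09575239, -95.59182088,  30.32430076]), np.float64(1.5260111610948688))]
pin top (array([ 485.93439668, -236.85259243,   85.2192138 ]), np.float64(0.516449540345321))
collar ctr top z51 [ 485.4 -235.2   51. ] side [ 485.7 -240.3   51. ]
stand top corners z45? side [array([ 458.3, -217.6,   45. ]), array([ 469.4, -261.4,   45. ]), array([ 514., -258.,   45.])]
turq1 (array([ 478.11547682, -150.27651149,   80.62670671]), np.float64(0.4897960215341243)) turq2 (array([ 470.69208129, -330.24395461,   78.62272942]), np.float64(1.2508813778403909))
yaw 9.190497346709702 t [575.60739997 -35.14907638] res [[-0.  -0.8]
 [-0.4 -0.3]
 [ 0.8 -1.8]
 [-0.7  3.1]
 [ 0.4 -0.2]] hole [501.57019236 -47.12788636] hinge [634.83716606 -25.5660284 ]
side-top [[-0.2 -3.4]
 [ 0.9 -1.3]
 [-0.8 -3.8]]
```

View pics/s0e.png

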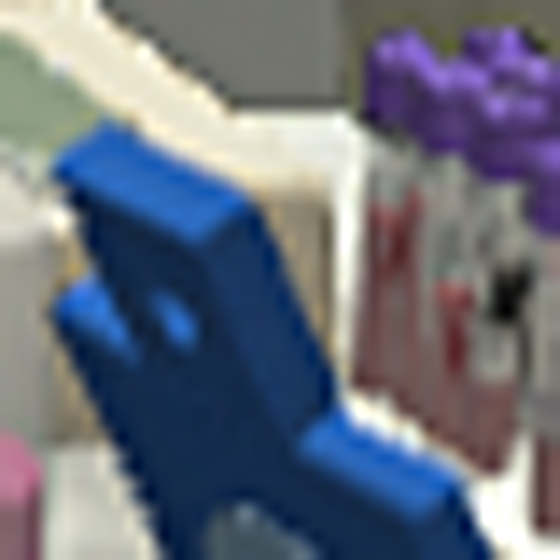

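```bash
cat >> h.py <<'E'
YAW=np.radians(9.19); JX=np.array([np.cos(YAW),np.sin(YAW),0]); JY=np.array([-np.sin(YAW),np.cos(YAW),0]); JO=np.array([575.6,-35.15,0])
def j2w(x,y,z): return JO+JX*x+JY*y+np.array([0,0,z])
def w2j(P): d=np.array(P)-JO; return np.array([d@JX,d@JY,d[2]])
E
python3 - <<'E'
from h import *
from scipy.spatial.transform import Rotation as R
T=lambda x,y:uc(x,y,290,140,8); E=lambda x,y:uc(x,y,335,145,14)
for a,b in (((137,272),(60,165)),((270,252),(187,238)),((130,232),(105,125)),((268,212),(250,195))):
    P,e=tri(("top",*T(*a)),("side",*E(*b))); q=w2j(P); print(np.round(P,1),round(e,1),"jig",np.round(q,1),"ang",np.degrees(np.arctan2(q[2]-36,60-q[0])),"r",np.hypot(q[2]-36,60-q[0]))
print(R.from_rotvec(env.read_tool_rot()).as_matrix().round(3))
q0=env.read_joint_pos()
import numpy as np
def ori(phi): # tool x down, tool z horizontal at angle phi
    z=np.array([np.cos(phi),np.sin(phi),0]);x=np.array([0,0,-1.]);y=np.cross(z,x);return R.from_matrix(np.stack([x,y,z],1)).as_rotvec()
for nm,p in (("hov",[600,-40,300]),("pin",[486,-236.5,55]),("hole",[501.6,-47.1,57]),("leaf",j2w(30,0,170))):
    for d in (-180,-90,0,90,180-1):
        try: q=env.ik(list(p),ori(np.radians(d)).tolist())
        except Exception as ex: q=ex
        print(nm,d,None if q is None else np.round(q,2))
E
```

```text
[561.5 -16.9 173.8] 0.7 jig [-11.   20.2 173.8] ang 62.74325967086804 r 155.01769639878398
[567.3 -56.2 174.2] 1.1 jig [-11.6 -19.5 174.2] ang 62.625244404902446 r 155.645879232255
[571.5 -14.2 178.6] 2.2 jig [ -0.7  21.4 178.6] ang 66.93465033460924 r 154.9515305296216
[578.2 -55.1 179.5] 2.0 jig [ -0.7 -20.1 179.5] ang 67.08720318554435 r 155.80342382956962
[[-0.    -0.973  0.232]
 [-0.002  0.232  0.973]
 [-1.    -0.    -0.002]]
hov -180 [-0.88  0.59  1.28  1.71 -0.59  1.3  -2.62]
hov -90 [-0.79  0.46  1.05  1.7  -0.42  1.23 -1.2 ]
hov 0 [-0.68  0.39  0.86  1.7  -0.31  1.2   0.26]
hov 90 [-0.61  0.36  0.77  1.69 -0.27  1.19  1.79]
hov 179 [-0.88  0.59  1.28  1.71 -0.59  1.3  -2.63]
pin -180 [-0.49  0.99  1.26  2.06 -1.14  1.06 -1.77]
pin -90 [-0.4   0.8   1.05  2.06 -0.95  0.88 -0.36]
pin 0 [-0.29  0.67  0.85  2.05 -0.75  0.75  1.03]
pin 90 [-0.17  0.6   0.67  2.05 -0.58  0.69  2.45]
pin 179 [-0.49  0.99  1.26  2.06 -1.14  1.06 -1.79]
hole -180 [-0.88  0.93  1.26  2.15 -1.12  1.01 -2.11]
hole -90 [-0.73  0.66  0.94  2.14 -0.81  0.75 -0.82]
hole 0 [-0.65  0.6   0.82  2.14 -0.7   0.69  0.64]
hole 90 [-0.36  0.48  0.42  2.12 -0.34  0.6   1.86]
hole 179 [-0.88  0.93  1.26  2.15 -1.12  1.01 -2.13]
leaf -180 [-0.85  0.82  1.27  1.84 -0.86  1.17 -2.43]
leaf -90 [-0.79  0.69  1.11  1.83 -0.71  1.08 -0.98]
leaf 0 [-0.6   0.53  0.76  1.82 -0.43  0.96  0.34]
leaf 90 [-0.5   0.48  0.6   1.82 -0.33  0.94  1.82]
leaf 179 [-0.85  0.82  1.27  1.84 -0.86  1.17 -2.44]
```

```bash
cat >> h.py <<'E'
from scipy.spatial.transform import Rotation as Rot
def ori(phi):
    z=np.array([np.cos(phi),np.sin(phi),0]);x=np.array([0,0,-1.]);y=np.cross(z,x);return Rot.from_matrix(np.stack([x,y,z],1)).as_rotvec()
E
python3 - <<'E'
from h import *
env.set_joints([0.05,0.477,0.022,1.555,-0.011,1.109,-0.083-0.0])
env.set_gripper(0)
print(env.read_clock(),env.read_position(),env.read_opening(),env.read_force()); print(Rot.from_rotvec(env.read_tool_rot()).as_matrix().round(3))
for n in ("side","top"):
    f=env.grab_frame(n); cv2.imwrite(f"pics/{n}1.png",f); print(n,proj(n,env.read_position()))
P=env.read_position()
s=cv2.imread("pics/side1.png"); t=cv2.imread("pics/top1.png")
u,v=proj("side",P).astype(int); crop(s,u-50,v-50,u+50,v+50,6,"pics/s1c.png"); print(u,v)
u,v=proj("top",P).astype(int); crop(t,u-50,v-50,u+50,v+50,6,"pics/t1c.png"); print(u,v)
for nm,p in (("pin",[486,-236.5,55]),("hole",[501.6,-47.1,57]),("leaf",j2w(30,0,170)),("leaf0",j2w(-60,0,47))):
    print(nm,env.ik(list(p),ori(-0.13).tolist()))
E
```

```text
4.075 [ 666.91524912 -106.23316029  231.47946763] -0.022980213352427496 [-0.28776192  0.67267668  0.60632013]
[[ 0.001  0.157  0.988]
 [-0.     0.988 -0.157]
 [-1.    -0.     0.001]]
side [404.99484971 136.98684868]
top [346.48078596 125.39095067]
405 136
346 125
pin [ 0.31600193  0.49651901  0.02700285  2.01543329 -0.02183571  0.62990655
  0.22739141]
hole [-0.01397632  0.44874014 -0.01991261  2.09657145  0.01537974  0.59641352
 -0.17464274]
leaf [-0.04379969  0.42741008 -0.01173659  1.78547872  0.00607457  0.92873868
 -0.18811832]
leaf0 [-0.01889048  0.48353354 -0.01869531  2.06755208  0.01560723  0.5906353
 -0.17840643]
```

View pics/s1c.png

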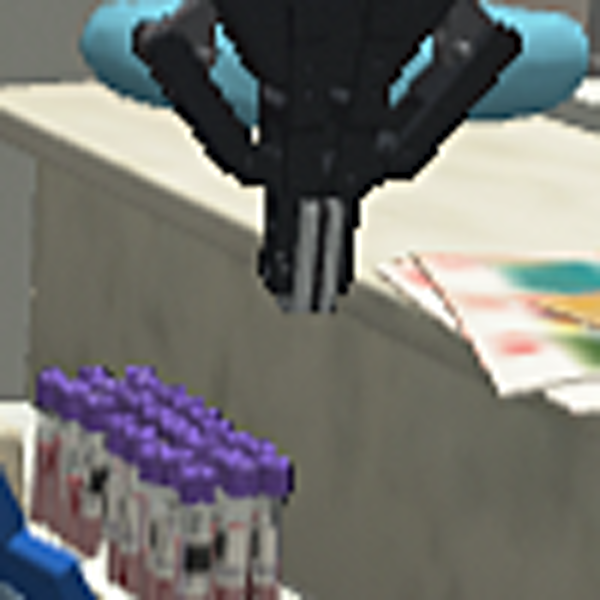

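View pics/t1c.png

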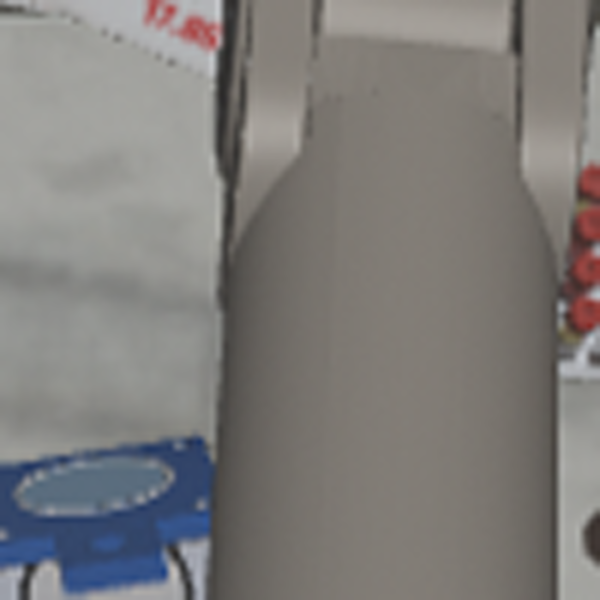

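```bash
cat > push.py <<'E'
from h import *
O=ori(YAW).tolist()
def tgt(th,n,s=125,e=14.5):
    c,sn=np.cos(th),np.sin(th)
    x=60-s*c+(11+n)*sn+e; z=36+s*sn+(11+n)*c
    return j2w(x,0,z).tolist()
E
python3 - <<'E'
from push import *
env.servo_line(j2w(50,0,195).tolist(),200,O)
th=np.radians(63)
env.servo_line(tgt(th,25),150)
f0=env.read_force(); print(env.read_clock(),f0,env.read_position())
env.servo_line(tgt(th,6),60)
for d in (58,50,42,34,26,18):
    env.servo_line(tgt(np.radians(d),0),60)
    f=env.read_force()-f0; print(d,env.read_clock().__round__(2),np.round(f,1),np.round(w2j(env.read_position()),1))
    if np.linalg.norm(f)>25: print("stop");break
cv2.imwrite("pics/side2.png",env.grab_frame("side"))
crop(cv2.imread("pics/side2.png"),280,60,480,260,3,"pics/s2c.png")
E
```

```text
5.1667 [0.6860229  0.62536424 0.41086612] [624.94335892 -28.61444086 163.60120112]
58 6.07 [-0.1 -0.9 -0.1] [ 17.1  -0.  147.7]
50 6.51 [-0.4 -1.4  0.5] [  1.9  -0.  138.5]
42 6.95 [-0.5  0.1 -0.7] [-11.7  -0.  127.4]
34 7.39 [-0.9 -0.7 -0.2] [-23.6   0.  114.6]
26 7.83 [-1.  -1.5 -0.2] [-33.7   0.  100.2]
18 8.28 [-1.  -0.4 -0.3] [-41.6   0.1  84.6]
```

View pics/s2c.png

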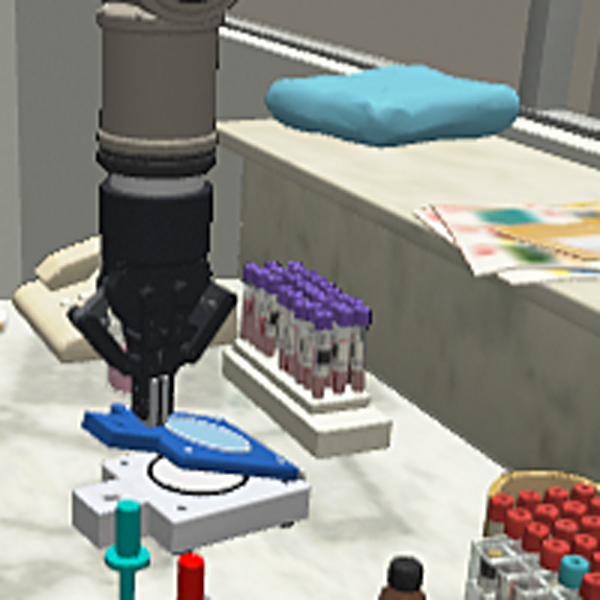

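```bash
python3 - <<'E'
from push import *
f0=np.array([.69,.63,.41])
for d in (11,5,2.5):
    env.servo_line(tgt(np.radians(d),0,130),40)
    f=env.read_force()-f0; print(d,round(env.read_clock(),2),np.round(f,1),np.round(w2j(env.read_position()),1))
p=np.array(env.read_position())
for i in range(10):
    f=env.read_force()-f0
    if abs(f[2])>9: break
    p[2]-=0.8; env.servo_line(p.tolist(),15)
    print(round(env.read_clock(),2),np.round(env.read_force()-f0,1),np.round(env.read_position()[2],2))
cv2.imwrite("pics/side3.png",env.grab_frame("side"))
q=np.array(env.read_position()); q[2]=150
env.servo_line(q.tolist(),200)
env.set_gripper(85)
print(env.read_clock(),env.read_opening())
cv2.imwrite("pics/side4.png",env.grab_frame("side"));cv2.imwrite("pics/top4.png",env.grab_frame("top"))
a=cv2.imread("pics/side3.png")[130:270,280:410];b=cv2.imread("pics/side4.png")[130:270,280:410]
cv2.imwrite("pics/s34.png",cv2.resize(np.hstack([a,b]),None,fx=3,fy=3,interpolation=cv2.INTER_CUBIC))
E
```

```text
11 8.89 [ 0.4 -0.3  0.7] [-51.4   0.   71.4]
5 9.38 [-1.2 -0.4 -0.3] [-54.4   0.1  58. ]
2.5 9.68 [-1.3 -0.7 -1.4] [-55.1   0.   52.5]
9.93 [-0.8 -0.4  1.8] 51.7
10.18 [-1.6 -1.4  3.4] 50.95
10.43 [-2.7 -0.6  3.5] 50.13
10.68 [-3.2 -1.3  4.7] 49.33
10.93 [-3.3 -1.1  6.5] 48.58
11.18 [-4.3 -0.5  6.6] 47.79
11.43 [-4.  -0.4  7.9] 47.13
11.68 [-7.6 -0.4 15.7] 46.97
13.175 85.14898012517745
```

View pics/s34.png

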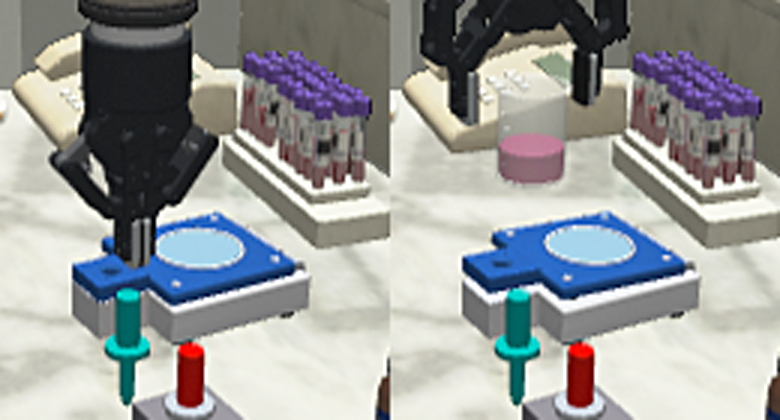

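View pics/top4.png

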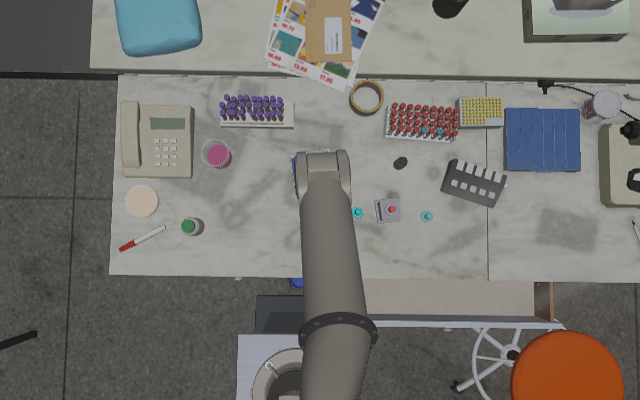

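```bash
python3 - <<'E'
from h import *
O=ori(0).tolist()
P=np.array([485.7,-236.4,150.])
env.servo_line(P.tolist(),250,O); P[2]=75; env.servo_line(P.tolist(),120); P[2]=54; env.servo_line(P.tolist(),40)
f0=env.read_force(); print(env.read_clock(),f0)
cv2.imwrite("pics/side5.png",env.grab_frame("side"))
env.set_gripper(40);print(env.read_force()-f0)
cv2.imwrite("pics/side6.png",env.grab_frame("side"))
a=cv2.imread("pics/side5.png")[190:320,290:420];b=cv2.imread("pics/side6.png")[190:320,290:420]
cv2.imwrite("pics/s56.png",cv2.resize(np.hstack([a,b]),None,fx=3,fy=3,interpolation=cv2.INTER_CUBIC))
print(env.read_clock(),env.read_position(),env.read_opening())
E
```

```text
15.6583 [ 0.1161876  -0.33719478  0.14942571]
[-0.08681461 -0.37793603  0.13915992]
16.2667 [ 485.69716643 -236.39859343   54.0209458 ] 40.08933505093197
```

View pics/s56.png

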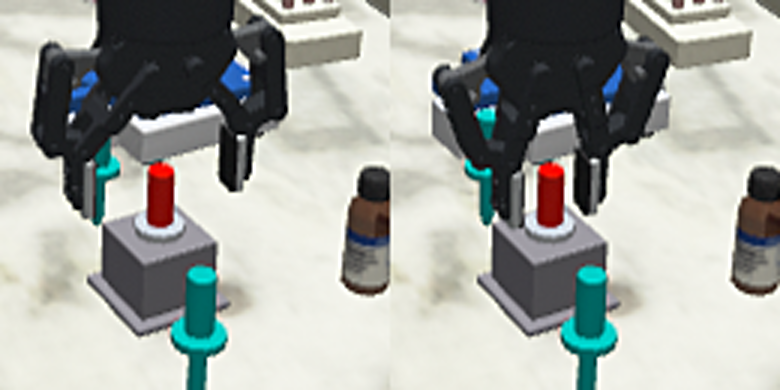

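```bash
python3 - <<'E'
from h import *
f0=env.read_force()
env.set_gripper(8); print(env.read_clock(),env.read_opening(),np.round(env.read_force()-f0,2))
P=np.array(env.read_position()); 
P[2]+=20; env.servo_line(P.tolist(),50); print(np.round(env.read_force()-f0,2))
P[2]=150; env.servo_line(P.tolist(),150)
print(env.read_clock(),env.read_opening(),np.round(env.read_force()-f0,2),env.read_position())
cv2.imwrite("pics/side7.png",env.grab_frame("side"))
u,v=proj("side",P).astype(int); print(u,v)
crop(cv2.imread("pics/side7.png"),u-50,v-50,u+50,v+50,6,"pics/s7c.png")
E
```

```text
16.6083 14.712303969125333 [-0.16 -0.16  2.31]
[ 0.22  0.32 -0.84]
17.8167 14.148818396419173 [ 0.3  -0.09 -2.42] [ 485.0328585  -236.1668497   149.27348751]
343 213
```

View pics/s7c.png

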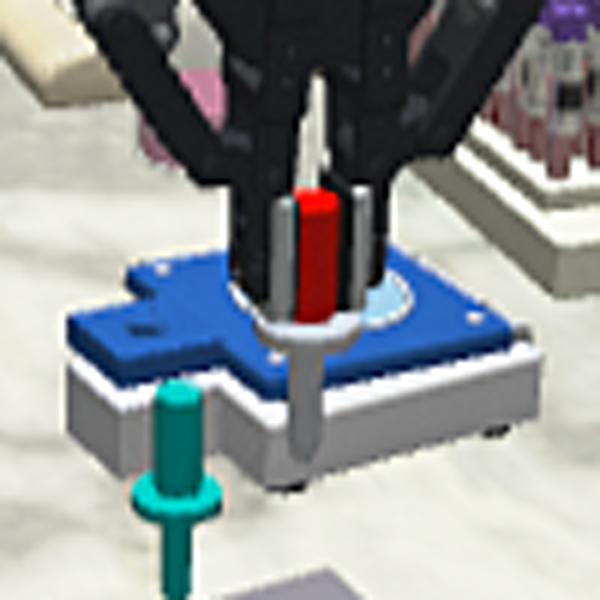

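```bash
python3 - <<'E'
from h import *
s=cv2.imread("pics/side7.png")
crop(s,320,185,370,245,12,"pics/s7d.png")
p=np.array(env.read_position())
c=proj("side",p); 
for d in ([0,0,-10],[0,10,-40],[10,0,-40],[0,0,-48],[0,0,32]): print(d,np.round(proj("side",p+d)-c,2), np.round(proj("side",p+d),1))
E
```

```text
[0, 0, -10] [-0.17  5.35] [343.1 219. ]
[0, 10, -40] [-2.83 18.44] [340.4 232.1]
[10, 0, -40] [ 4.71 20.17] [347.9 233.8]
[0, 0, -48] [-0.82 25.15] [342.4 238.8]
[0, 0, 32] [  0.57 -17.54] [343.8 196.1]
```

View pics/s7d.png

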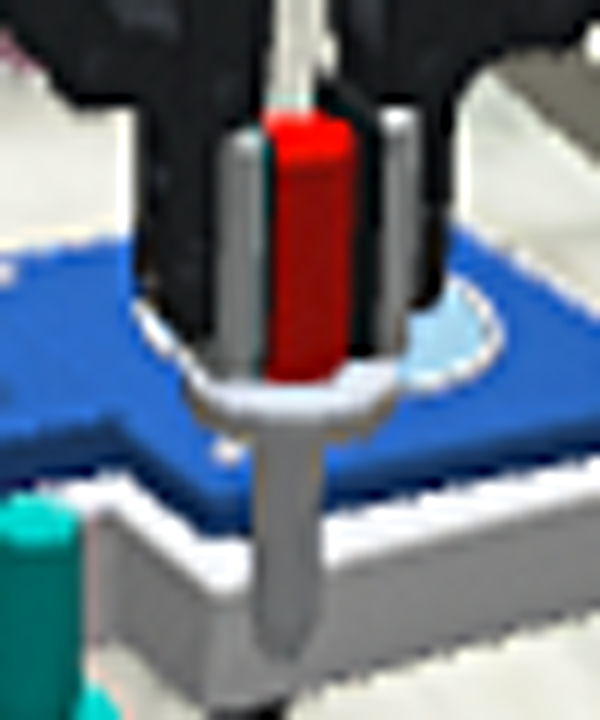

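```bash
python3 - <<'E'
from h import *
O=ori(YAW-np.pi/2).tolist()
p=env.read_position(); H=j2w(-75,0,120)
env.servo_line([H[0],H[1]-0,150],150,O)
env.servo_line(H.tolist(),100)
env.dwell(0.2)
print(env.read_clock(),env.read_position(),env.read_opening(),env.read_force())
cv2.imwrite("pics/side8.png",env.grab_frame("side")); cv2.imwrite("pics/top8.png",env.grab_frame("top"))
u,v=proj("side",env.read_position()).astype(int); print(u,v)
crop(cv2.imread("pics/side8.png"),u-30,v-20,u+35,v+40,12,"pics/s8c.png")
t=cv2.imread("pics/top8.png");crop(t,270,150,370,240,6,"pics/t8c.png")
E
```

```text
20.075 [502.05905086 -47.18549566 120.61249959] 14.406537527714 [ 0.01893032  0.38566401 -0.82120358]
316 187
```

View pics/s8c.png

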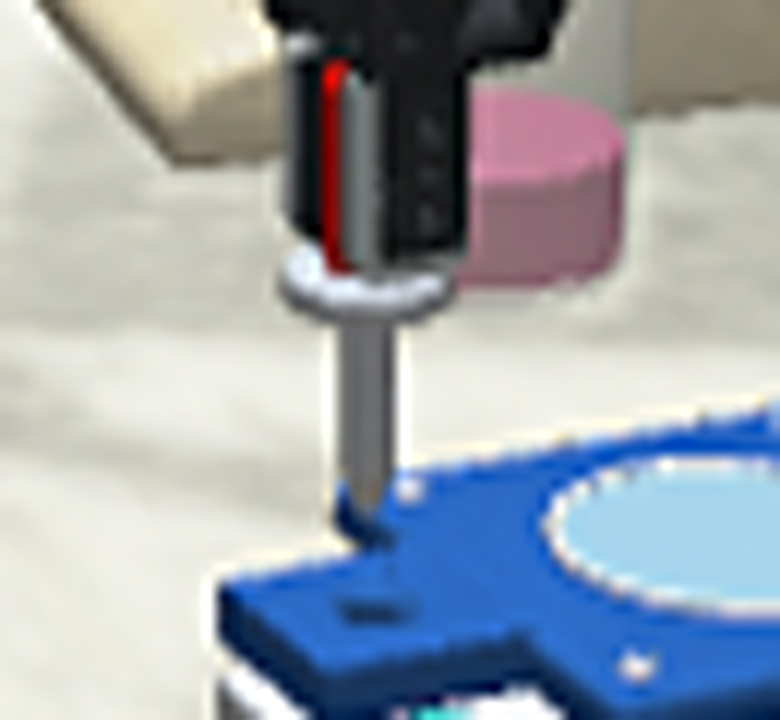

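View pics/t8c.png

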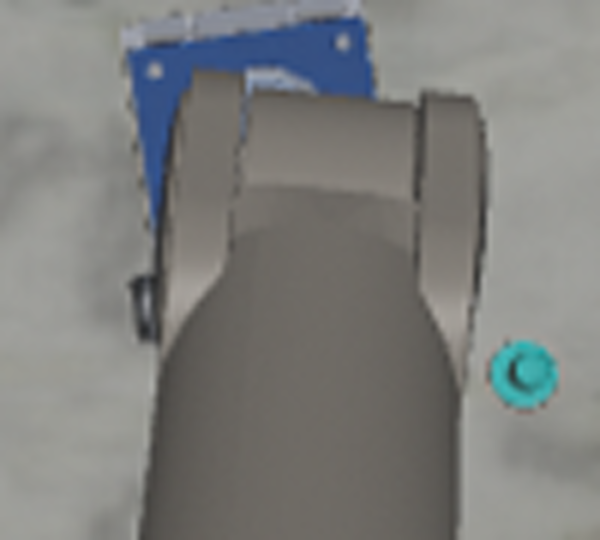

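```bash
python3 - <<'E'
from h import *
P=np.array(env.read_position()); P[:2]=j2w(-75,0,0)[:2]+[1.5,1.0]; P[2]=106
env.servo_line(P.tolist(),60); env.dwell(.15)
print(env.read_clock(),env.read_position(),env.read_force())
cv2.imwrite("pics/side9.png",env.grab_frame("side"))
u,v=proj("side",env.read_position()).astype(int); print(u,v)
crop(cv2.imread("pics/side9.png"),u-20,v+5,u+30,v+45,16,"pics/s9c.png")
for z in (0,-49): print(proj("side",np.array(env.read_position())+[0,0,z]))
c=proj("side",P-[0,0,49])
for d in ([10,0,0],[0,10,0],[0,0,10]): print(proj("side",P-[0,0,49]+d)-c)
E
```

```text
20.7083 [503.10838577 -46.17168914 106.02171017] [ 0.35554779 -0.66516145 -0.17367598]
317 193
[317.14854466 193.70502467]
[317.04449736 214.62148704]
[ 4.37695192 -0.63076995]
[-1.47397548 -1.89900032]
[ 0.02059821 -4.19473589]
```

View pics/s9c.png

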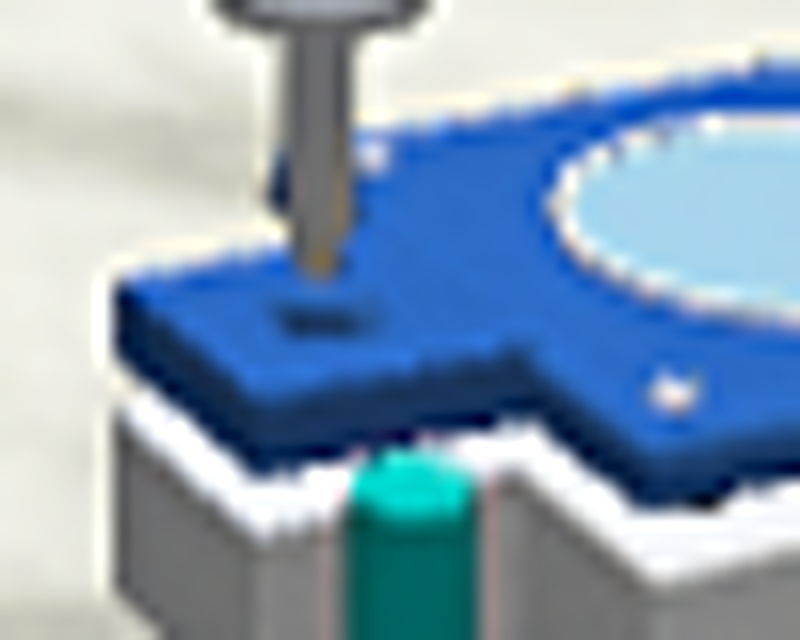

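```bash
python3 - <<'E'
from h import *
print("jig hole pred",proj("side",[501.6,-47.1,34]),"obs",uc(202,128,300,215,12))
for th in (0,.02,.04):
    p=j2w(60-135*np.cos(th)+11*np.sin(th),0,36+135*np.sin(th)+11*np.cos(th)); print(th,p,proj("side",p))
print("obs leaf hole",uc(322,318,297,198,16),"obs tip",uc(320,262,297,198,16))
for x,y in ((-96,21),(-96,-21)): 
  for th in (0,.04): print(proj("side",j2w(60-156*np.cos(th)+11*np.sin(th),y,36+156*np.sin(th)+11*np.cos(th))))
print("obs",uc(118,285,297,198,16),uc(258,400,297,198,16))
print("white jig corner pred",proj("side",j2w(-96,21,34)),proj("side",j2w(-96,-21,34)),"obs",uc(118,395,297,198,16),uc(262,535,297,198,16))
E
```

```text
jig hole pred [316.44325099 224.46302199] obs (316.375, 225.20833333333334)
0 [501.56268841 -47.12816731  47.        ] [316.45457403 219.11374869]
0.02 [501.80650259 -47.0887217   49.69762008] [316.56055315 217.97104957]
0.04 [502.10352433 -47.04066787  52.38976129] [316.68882425 216.82312804]
obs leaf hole (316.65625, 217.40625) obs tip (316.53125, 213.90625)
[303.4384912  217.29201597]
[303.64751495 214.66650054]
[312.28540378 225.10758112]
[312.52464978 222.40390437]
obs (303.90625, 215.34375) (312.65625, 222.53125)
white jig corner pred [303.48837659 222.61758771] [312.28558515 230.58467647] obs (303.90625, 222.21875) (312.90625, 230.96875)
```

```bash
python3 - <<'E'
from h import *
P=np.array(env.read_position()); P[:2]=[503.1,-47.2]; env.servo_line(P.tolist(),20)
f0=env.read_force(); m0=env.read_moment(); z=P[2]
print(f0)
while z>88:
    z-=1.5; P[2]=z; env.servo_line(P.tolist(),30)
    f=env.read_force()-f0
    print(round(env.read_clock(),2),round(z,1),np.round(f,1),np.round(env.read_position(),1))
    if np.linalg.norm(f)>8: break
cv2.imwrite("pics/side10.png",env.grab_frame("side"))
crop(cv2.imread("pics/side10.png"),295,180,345,240,12,"pics/s10c.png")
E
```

```text
[-0.48174844 -0.04655131 -1.43535951]
21.26 104.6 [0.4 0.5 1.4] [503.  -47.2 104.5]
21.51 103.1 [ 0.9 -0.5  1.1] [503.  -47.2 103. ]
21.76 101.6 [0.3 0.  1.1] [503.  -47.2 101.5]
22.01 100.1 [ 0.6 -0.6  0.8] [503.  -47.2 100. ]
22.26 98.6 [0.9 0.9 0.8] [503.  -47.2  98.5]
22.51 97.1 [ 0.5 -0.  -0.4] [503.  -47.2  97. ]
22.76 95.6 [-0.8 -0.5  0.7] [503.  -47.2  95.5]
23.01 94.1 [0.7 0.2 0.9] [503.  -47.2  94. ]
23.26 92.6 [0.3 0.7 0.7] [503.  -47.2  92.5]
23.51 91.1 [ 1.1  0.  -0.6] [503.  -47.2  91. ]
23.76 89.6 [ 0.  -0.4  1.2] [503.  -47.2  89.5]
24.01 88.1 [0.3 0.  1.1] [503.  -47.2  88. ]
24.26 86.6 [-0.3 -0.3 -0.1] [503.  -47.2  86.5]
```

View pics/s10c.png

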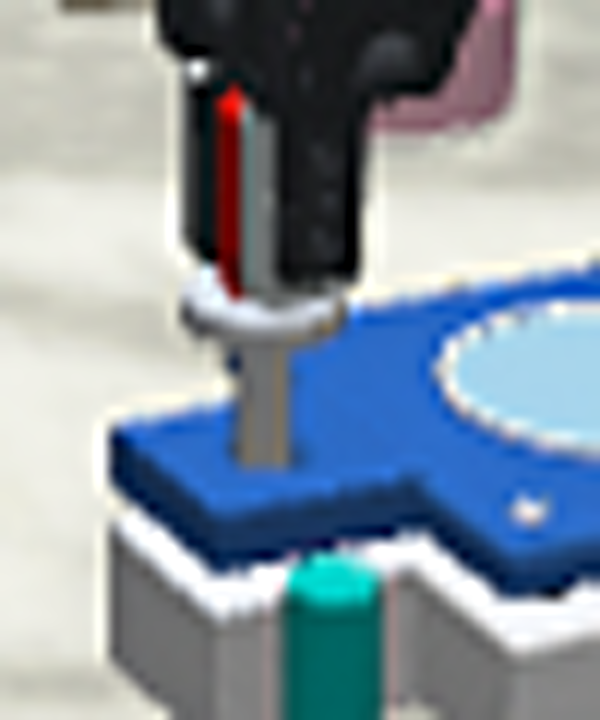

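```bash
python3 - <<'E'
from h import *
f0=np.array([-.1,-.1,-.8])
P=np.array(env.read_position()); P[:2]=[503.1,-47.2]; z=86.6
while z>60.5:
    z-=1.5; P[2]=z; env.servo_line(P.tolist(),30)
    f=env.read_force()-f0
    print(round(env.read_clock(),2),round(z,1),np.round(f,1),np.round(env.read_position(),1))
    if np.linalg.norm(f)>8: break
cv2.imwrite("pics/side11.png",env.grab_frame("side"))
crop(cv2.imread("pics/side11.png"),295,185,345,245,12,"pics/s11c.png")
E
```

```text
24.56 85.1 [ 0.2 -0.5 -0.4] [503.  -47.2  85. ]
24.81 83.6 [ 0.9  0.7 -0.2] [503.  -47.2  83.5]
25.06 82.1 [-0.8  0.4  0.1] [503.  -47.2  82. ]
25.31 80.6 [-0.2  1.5 -0.4] [503.  -47.2  80.5]
25.56 79.1 [-0.   0.3  0.7] [503.  -47.2  79. ]
25.81 77.6 [ 0.2 -0.5  0.9] [503.  -47.2  77.5]
26.06 76.1 [-0.   0.1  0. ] [503.  -47.2  76. ]
26.31 74.6 [-0.2  0.4  0.2] [503.  -47.2  74.5]
26.56 73.1 [ 0.7 -0.4  0.9] [503.  -47.2  73. ]
26.81 71.6 [ 0.   0.8 -0.2] [503.  -47.2  71.5]
27.06 70.1 [-0.5 -0.2  0.5] [503.  -47.2  70. ]
27.31 68.6 [0.6 0.2 1. ] [503.  -47.2  68.5]
27.56 67.1 [ 0.8 -0.  -0.2] [503.  -47.2  67. ]
27.81 65.6 [ 0.7  1.2 -0.1] [503.  -47.2  65.5]
28.06 64.1 [ 0.6  0.2 -0.3] [503.  -47.2  64. ]
28.31 62.6 [-0.5 -0.2  0.5] [503.  -47.2  62.5]
28.56 61.1 [-0.6  0.3  0.6] [503.2 -47.2  61.1]
28.81 59.6 [ 0.5 -0.2  2.1] [503.2 -47.2  59.6]
```

View pics/s11c.png

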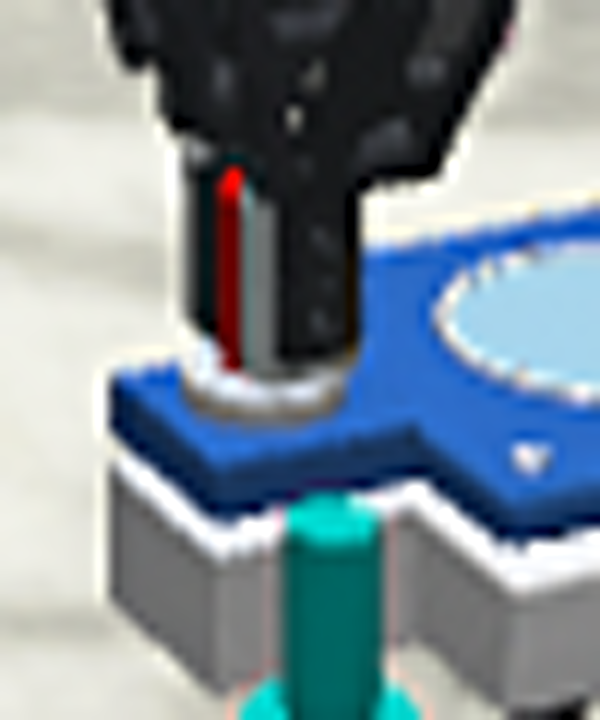

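```bash
python3 - <<'E'
from h import *
f0=np.array([-.1,-.1,-.8])
P=np.array(env.read_position()); P[:2]=[503.1,-47.2]; z=59.6
while z>50:
    z-=0.6; P[2]=z; env.servo_line(P.tolist(),15); 
    f=env.read_force()-f0
    print(round(env.read_clock(),2),round(z,1),np.round(f,1),np.round(env.read_position(),1))
    if f[2]>18 or np.linalg.norm(f)>25: break
env.dwell(1.0)
print(np.round(env.read_force()-f0,1),env.read_opening(),env.read_position())
cv2.imwrite("pics/side12.png",env.grab_frame("side"))
crop(cv2.imread("pics/side12.png"),290,180,350,240,12,"pics/s12c.png")
E
```

```text
29.11 59.0 [-0.1  0.   3.7] [503.2 -47.2  59.1]
29.36 58.4 [-0.3 -0.1  4.5] [503.1 -47.2  58.4]
29.61 57.8 [-0.5 -0.2  5.7] [503.  -47.3  57.8]
29.86 57.2 [-1.1 -0.2  4.9] [503.  -47.3  57.2]
30.11 56.6 [-1.2 -0.2  6.3] [503.  -47.3  56.6]
30.36 56.0 [-1.4 -1.   5.7] [502.9 -47.3  56. ]
30.61 55.4 [-1.7  0.4  7.3] [502.8 -47.3  55.5]
30.86 54.8 [-3.8 -0.4 11.3] [502.8 -47.3  55.1]
31.11 54.2 [-5.6  0.2 16.3] [502.8 -47.3  55. ]
31.36 53.6 [-7.2 -0.  22.8] [502.8 -47.4  54.8]
[-7.1 -0.9 22.4] 14.547647329315874 [502.80284585 -47.36272306  54.78819077]
```

View pics/s12c.png

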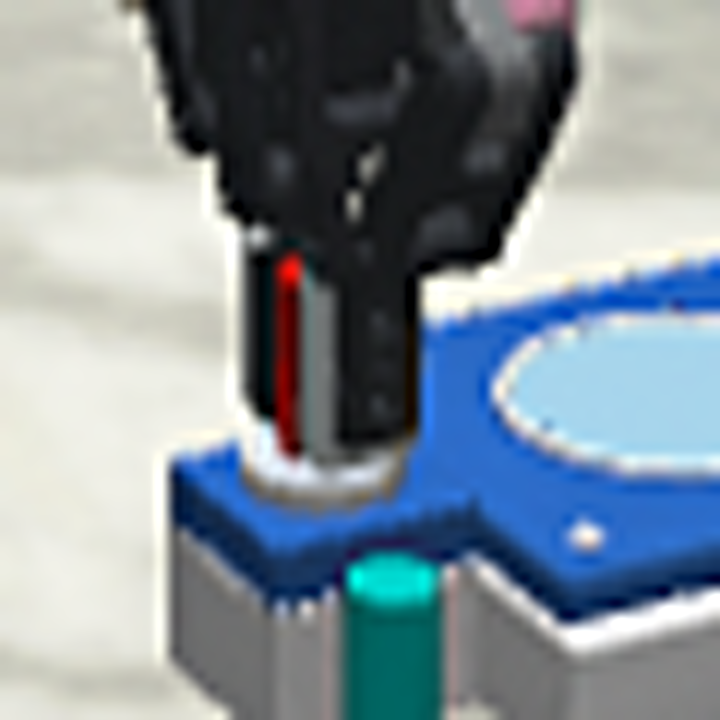

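View pics/side12.png

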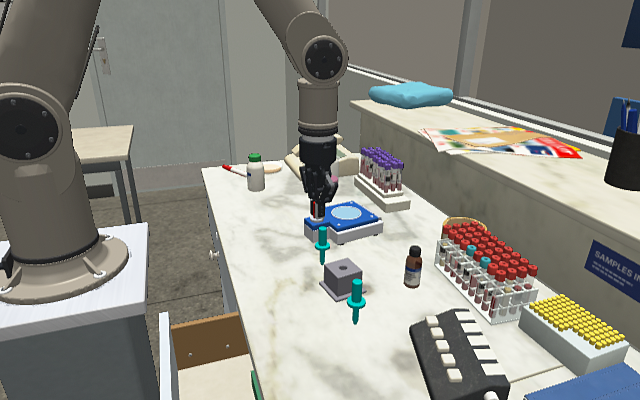

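The white bottle (256,170), the dropper (414,266) and both turquoise pins (322,243 and 357,300) stand where they were. The stand is empty at (343,275) and the holder is shut at (340,220) with the pin in it. The beaker is mostly hidden behind the gripper; it was upright in the earlier picture and nothing went near it.

```bash
python3 - <<'E'
from h import *
print(env.read_clock(),env.read_force(),env.read_opening(),env.read_position())
env.hand_in()
E
```

```text
32.4083 [-6.44528469 -0.14073275 21.5835036 ] 14.35976630085093 [502.79658635 -47.38070823  54.79945528]
the job is handed in; nothing more can be done
```

I swung the blue half shut slowly with closed fingertips (at most 60 mm/s, and about 16 N at the final press). Then I took the red pin from its stand and pushed it down through both holes. I handed in at 32.4 s with the pin still gripped and pressed down.

**Checks that agreed:**
- **Insertion:** there was no notable side force on the way down. The gasket began to push back at about TCP z 60 mm, and the force rose steeply below 55.2 mm, where the halves met.
- **Holding force:** it stayed steady at about 22 N down over a 1 s wait, with the fingers 14.4 mm apart on the pin.
- **Fully shut:** in the last side picture the collar sits on the blue half and the gap at the lug is gone. The lug corner is at row 218, against 217.3 predicted for fully shut and 214.7 for the sprung-up rest position.
- **Bystanders:** the white bottle, the dropper and both turquoise look-alikes are where they started.

**Disagreements and gaps:**
- **Cameras:** the side and top cameras differed by about 1–4 mm, mostly in y.
- **Pin tilt:** the pin looked tilted by about 1–3° in the grip, which did not hinder the fit.
- **Side force:** about 6–7 N of sideways force along −x remains at the end.
- **Beaker:** the gripper hides most of it in the last picture. It stood upright in the earlier ones and nothing went near it.

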